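Ready the wire pay-off stand for threading and hold its tension arm wound

ROBOT

A 7-joint arm with a two-finger parallel gripper is mounted at the origin on a cart in front of the work surface, level with it; the furniture and walls round the work are solid. World frame = base frame: x ahead of the robot, y to its left, z up, the work surface at z = 0. Lengths are in m, angles in rad, forces in N, time in s.
With the tool pointing down it reaches from about 0.4 to 0.875 m from the base axis. Payload 19.3 kg.
Tool frame: the origin (TCP) lies at the very end of the fingers, on their centre line; the grasp point (between the pads) lies 19 mm behind it; z points along the fingers, y is the direction in which the jaws open and shut (so a half turn about z gives the same grasp; the last joint's range is limited). The gripper opens to 85 mm and grips with 20 to 120 N. Pads are 22 mm wide; open, the fingers measure 114 mm over their backs; the gripper's body (76 mm by 85 mm) begins 54 mm behind the grasp point. The pads swing forward as they close: fully open they stand 13 mm farther back than shut.
Start: joints at [-1.353, 0.521, -0.036, 1.599, 0.021, 1.021, -0.113], TCP at [0.177, 0.599, 0.193] pointing down, gripper open.
Joint ranges: [-2.91, 2.91], [-0.3, 2.13], [-1.5, 1.42], [0.17, 2.43], [-1.26, 4.41], [0.16, 1.93], [-2.52, 2.52]. Speed limits (rad/s): [1.89, 1.89, 2.39, 2.39, 3.01, 3.01, 3.01].

INTERFACE

Orientations are given as [roll, pitch, yaw] about the fixed x, y, z axes, in that order (R = Rz(yaw) Ry(pitch) Rx(roll)).
In Python, from workcell import bot gives the robot as it stands. The module is installed in compiled form; this text tells all that it offers.
- The arm moves only by the shell command python3 -m inch 'ROWS' [FORCE]. ROWS is JSON, a list of rows, each an object of numbers: "dx", "dy", "dz": the shift along the tool's x, y, z in mm; "rx", "ry", "rz": the turn, a rotation vector about the tool's x, y, z in rad; "hand": the closure, from -1 (fully open) to 1 (shut), so that 0 is half open. In form: [{"dx": .., "dy": .., "dz": .., "rx": .., "ry": .., "rz": .., "hand": ..}, ...]. A call has 1 to 10 rows; each row shifts and turns the commanded pose from where the row before left it, along the tool's axes as they then stand; what a row does not reach is not made up. A row lasts 1/10 s, in which the tool goes at most 50 mm and 8.59 degrees, less where a joint would pass 70% of its speed; a pose out of reach is approached as far as the arm can. A call with a gripper value outside its range is refused whole. The fingers move at their own pace and stop on an object; FORCE is the grip in N (left out, the last holds). Time passes only in rows, so rows that do not move let the fingers close. It gives the time, the measured TCP pose, the force and the opening at its end, in the units of the state.
- bot.observe(): the state, without advancing time (a new reading comes with each control period).
- bot.grab_frame(name): name is "side" or "top" or "wrist"; returns (picture, depth): 400x640x3 uint8, red, green, blue; 400x640 float32, m along the optical axis (not along the pixel's ray), 0 where there is no reading.
- bot.get_calibration(name): a dict with "vertical_fov" (degrees; the focal length in pixels is half the picture's height over the tangent of half this angle, whatever the lens; pixels are square), "cx", "cy" (the principal point, pixels), "origin" and "orientation" of the camera in the world. Camera axes: x right, y down, z forward; pixel columns grow to the right and rows downward; lengths in m; the calibration is good to about 2 mm. A picture is of the moment at which its call begins: read the wrist's pose just before it. get_calibration takes no time and is no camera call; for the wrist camera it gives the pose at the moment of the call.
- bot.job_done(): hands the job in, once; it reports no verdict.
Trained networks look in the newest picture that a camera, given by its name, has taken for a name from the list of things; names that differ only in an ending like _2 or _b are one class to them, and where a whole thing is asked for, a point or a joint stands for the part that bears it (a point fixed in the world has none). Each returns a list of dicts, best first, with "score" (0 to 1); they miss things now and then, are a little off and sometimes report something else, mostly with a low value. They report only what shows in the picture. A call takes as long as a camera call. They do not tell look-alikes from the thing itself.
- bot.trace(camera, target): "region" (400x640 bool, what is visible of it) and "box" ([left, top, right, bottom] in pixels, round what is visible of it).
- bot.tip_of(camera, target): "centre" ([row, column] in pixels: a listed point, or the origin of a listed thing).
The state is a dict: "clock": time; "qpos": joint angles; "qd": joint speeds; "joint_efforts": joint torques, N m; "position": TCP position; "tool_rot": TCP orientation; "force": force on the tool from outside, world axes, zero at the start; "moment": the same for the moment, N m; "grip_width": finger opening in m.
Only numpy, scipy, OpenCV 4.12 (cv2) and the standard library are available. Lean on these libraries where they do the work, as an engineer would, in place of code of your own. Each camera call takes 0.05 s, during which the arm holds its last target.

TASK

Get the wire pay-off stand ready for threading: swing the keeper bar shut across the top of the spool until it snaps into its detent, then draw the sprung tension arm round towards the front of the stand until it is hard against its stop, so that a colleague can lead the wire over the roller. Finish while still holding the arm there against its spring: do not let go of it. Leave the spool on its spindle and the other things on the table where they lie.

Things in the scene. Friction and masses are not known exactly. Their poses are not given: they have to be found in the camera images.
- stand: wire pay-off stand, fixed: grey base plate, its top 16 mm above the table. Origin at table level; plate spans x -75 to 75, y -116 to 100 mm. Its -x side is the front (faces the robot at yaw 0), +y its left. In its frame (mm): spindle (20,-40), keeper hinge post (20,-98), sprung arm's pivot (35,65), rubber stop pins 47 high at (45,90) and (-12,65), wire eye 42 high at (-58,20)
- spool: black spool, 64 mm across and 46 mm high, wound with copper wire, upright and loose on the spindle; origin at the centre of its underside, 20 mm above the table. Its top is 66 mm above the table, 6 mm under the keeper bar
- spindle (a point): foot of the spindle (steel pin 12 mm across, its top 69 mm above the table), level with the seated spool's underside
- keeper (a joint): angle (rad) of the keeper bar about its upright hinge: 0 = shut over the spool, against the ear of the latch post; grows as it opens to the stand's front, up to 1.25. Turns easily and stays where left, but between about 0.15 and 0.08 rad it must be pushed over the detent's spring ball (about 5 N at the knob); past that the ball snaps it home to 0 and keeps it there
- keeper_hinge (a point): point on the keeper's upright hinge axis at the height of the bar's axis (78 mm above the table). The bar is a round steel rod 12 mm thick and 128 mm long from this point; at joint 0 it points along the stand's +y, at joint q along (-sin q, cos q) in the stand's x, y
- keeper_knob (a point): middle of the upright black knob on top of the keeper bar, 96 mm from the hinge axis: 14 mm across, standing from 84 to 114 mm above the table; this point is 102 mm above the table
- tension_pivot (a joint): angle (rad) of the tension arm about its upright pivot, counter-clockwise seen from above: 0 = at rest against the rear stop pin; grows as the arm is drawn towards the front, to 1.22 = hard against the front stop pin. A torsion spring pulls it back to 0: about 1.8 N at the grip at the start, 5.4 N at the stop
- tension_lever: tension arm: flat steel bar 14 mm wide, 39 to 45 mm above the table, with a brass roller 26 mm across (46 to 58 mm high) and an upright grip post on its outer end, 85 mm from the pivot. Origin on the pivot axis, 38 mm above the table; x axis along the arm to the grip: at rest 95 degrees counter-clockwise from the stand's +x (nearly its +y), at the stop 165 degrees
- tension_grip (a point): middle of the upright black grip post on the arm's end: round, 13 to 14 mm across, standing from 58 to 102 mm above the table; this point is 88 mm above the table
- tension_axis (a point): point on the arm's pivot axis, 88 mm above the table; the grip post swings round it at a radius of 85 mm
- cutters: cutter pliers with blue handles, 144 x 36 x 12 mm, lying on the table; a bystander
- bench_block: square steel bench block, 64 x 64 x 20 mm, lying on the table; a bystander
- horn_wedge: small wooden wedge, 50 x 22 x 14 mm, lying on the table; a bystander
- collet: turned steel collet, 26 mm long and 17 mm thick, lying on the table; a bystander
- latch (a point): grey latch post that takes the end of the shut keeper bar: this point is on the shut bar's axis, 112 mm from the hinge. Its ear, 83 mm high, stands behind the bar; the detent's spring ball is in front of the bar
Things that resemble listed ones, but are neither listed nor needed, are in the scene too. Of the things shaped like the spool, the black one is meant.

How it is judged:
On the way, in this order (a step that is already met when the one before it is completed fails the run):
1. the keeper bar is shut in its detent (value of joint keeper below 0.04 rad), for 0.2 s.
2. the tension arm is wound to its stop by the gripper (value of joint tension_pivot above 1.16 rad and value of joint keeper below 0.04 rad and contact force between the fingers and tension_lever above 2.5 N), for 0.3 s.
At the end, for the whole second after the job is handed in: The gripper's fingers hold the tension arm still within 0.06 rad of its front stop, pressing on it with more than 2.5 N; the keeper is shut in its detent (within 0.04 rad of 0); the spool is upright on its spindle (within 6 mm, not raised) (all of step 2 and velocity of joint tension_pivot between -0.1 and 0.1 rad/s and horizontal distance between spool and spindle below 0.006 m and z of spool in the frame of stand below 0.026 m and angle between spool's own z axis and vertical below 0.1 rad); the arm keeps its last pose, push and grip.
It fails at once if the cutters is shifted by more than 25 mm (distance of cutters from where it was at the start of the episode above 0.025 m).
It fails at once if the bench block is shifted by more than 25 mm (distance of bench_block from where it was at the start of the episode above 0.025 m).
It fails at once if the horn wedge is shifted by more than 25 mm (distance of horn_wedge from where it was at the start of the episode above 0.025 m).
It fails at once if the collet is shifted by more than 25 mm (distance of collet from where it was at the start of the episode above 0.025 m).
It also fails if it takes over 45 s, if anything falls off the work surface, if the arm or the gripper's body presses on something with over 40 N, if the wrist force passes 120 N, or if a joint passes its speed limit or range.

## Working session

There is one attempt and no reset: what is moved stays moved. The work goes in short steps, Python scripts to look and compute and a shell command to move; the robot and the scene stay as the last step left them, time stands still between calls to the robot, and variables do not carry over. Pictures are saved under pics/ and viewed, and the job is handed in when it is done.

```bash
mkdir -p pics; cat > h.py <<'E'
import numpy as np, cv2
from workcell import bot
from scipy.spatial.transform import Rotation as R
def cal(n):
    c=bot.get_calibration(n); return c
def Rm(o):
    o=np.array(o,float)
    if o.shape==(3,3): return o
    if o.size==4: return R.from_quat(o).as_matrix()
    return R.from_euler('xyz',o).as_matrix()
def ray(n,r,c,k=None):
    k=k or cal(n); f=200/np.tan(np.radians(k['vertical_fov'])/2)
    d=np.array([(c-k['cx'])/f,(r-k['cy'])/f,1.]); return np.array(k['origin']),Rm(k['orientation'])@d
def atz(n,r,c,z,k=None):
    o,d=ray(n,r,c,k); return o+d*(z-o[2])/d[2]
def proj(n,p,k=None):
    k=k or cal(n); f=200/np.tan(np.radians(k['vertical_fov'])/2)
    q=Rm(k['orientation']).T@(np.array(p)-np.array(k['origin'])); return q[1]/q[2]*f+k['cy'],q[0]/q[2]*f+k['cx']
def save(n,fn):
    p,d=bot.grab_frame(n); cv2.imwrite('pics/'+fn,cv2.cvtColor(p,cv2.COLOR_RGB2BGR)); return p,d
E
python3 - <<'E'
from h import *
for n in ['top','side']:
    save(n,n+'0.png'); print(n,bot.get_calibration(n))
    for t in ['stand','spool','keeper_knob','keeper_hinge','tension_grip','tension_axis','latch','spindle','tension_lever']:
        print(t,[(np.round(x['centre'],1).tolist(),round(x['score'],2)) for x in bot.tip_of(n,t)[:3]])
print(bot.observe())
E
```

```text
top {'vertical_fov': 43.908869035648166, 'cx': 316.4338921205516, 'cy': 202.21858561113487, 'origin': array([ 4.25188077e-01, -2.67894558e-04,  1.14923259e+00]), 'orientation': array([-2.95083018,  0.00334618, -1.55999214])}
stand [([253.5, 295.5], 0.66)]
spool [([236.3, 309.0], 0.89), ([249.5, 381.7], 0.62)]
keeper_knob [([268.9, 315.0], 0.73)]
keeper_hinge [([229.1, 334.7], 0.91)]
tension_grip [([258.3, 221.3], 0.62)]
tension_axis [([245.3, 255.5], 0.79)]
latch [([241.5, 281.4], 0.56)]
spindle [([238.5, 308.7], 0.81)]
tension_lever [([245.7, 258.2], 0.54)]
side {'vertical_fov': 47.13013294260108, 'cx': 322.52112288784224, 'cy': 204.65619666318761, 'origin': array([0.53207569, 0.69935715, 0.60000303]), 'orientation': array([-2.20893684e+00,  2.63891125e-03, -3.01299941e+00])}
stand [([257.1, 372.8], 0.86)]
spool [([241.9, 355.8], 0.98), ([243.0, 355.4], 0.71), ([196.7, 367.6], 0.59)]
keeper_knob [([208.2, 395.7], 0.89), ([262.0, 372.7], 0.75)]
keeper_hinge [([195.9, 346.9], 0.95), ([204.7, 395.9], 0.74), ([240.6, 291.3], 0.33)]
tension_grip [([286.9, 383.6], 0.82), ([273.2, 359.7], 0.24)]
tension_axis [([251.7, 364.9], 0.68)]
latch [([235.1, 365.3], 0.69), ([271.1, 365.3], 0.39)]
spindle [([241.2, 358.1], 0.56)]
tension_lever [([272.1, 362.5], 0.81)]
{'clock': 1.0, 'qpos': array([-1.35317473,  0.52140851, -0.03627052,  1.59949354,  0.02118802,
        1.02110633, -0.11282663]), 'qd': array([-0.00019662,  0.0001162 ,  0.0004317 ,  0.00270775,  0.00136591,
       -0.00073138,  0.00032438]), 'joint_efforts': array([-1.64584235e-03, -9.26858854e+01,  1.97814882e+00, -3.70264828e+01,
        1.81484793e-02,  1.91359613e-03, -1.35487721e-05]), 'position': array([0.17744975, 0.59927116, 0.19258812]), 'tool_rot': array([-3.14156151e+00,  6.12543449e-06,  2.85366957e+00]), 'force': array([-0.4559502 , -0.41120354, -0.62630391]), 'moment': array([-0.00420561, -0.00203332, -0.02109942]), 'grip_width': 0.08536751157277046}
```

View pics/top0.png

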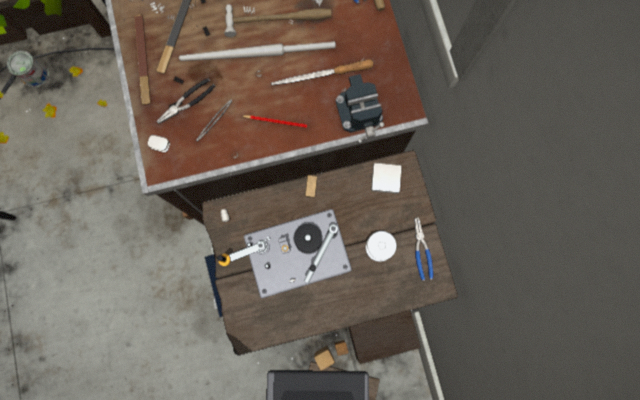

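View pics/side0.png

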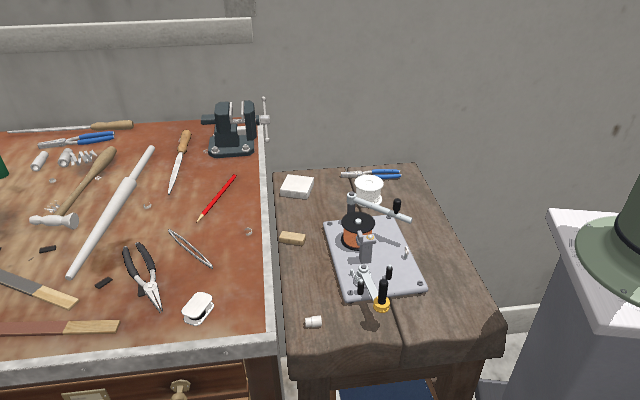

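```bash
python3 - <<'E'
import cv2
a=cv2.imread('pics/top0.png')[180:310,190:420]; cv2.imwrite('pics/topc.png',cv2.resize(a,None,fx=3.4,fy=3.4,interpolation=2))
a=cv2.imread('pics/side0.png')[160:320,270:450]; cv2.imwrite('pics/sidec.png',cv2.resize(a,None,fx=3.7,fy=3.7,interpolation=2))
from h import *
for n,t,r,c,z in [('top','knob',268.9,315,.102),('top','hinge',229.1,334.7,.078),('top','grip',258.3,221.3,.088),('top','axis',245.3,255.5,.088),('top','latch',241.5,281.4,.078),('top','spindle',238.5,308.7,.02),('top','stand',253.5,295.5,0),('top','spool',236.3,309,.02),('top','lever',245.7,258.2,.038),
 ('side','knob',208.2,395.7,.102),('side','hinge',195.9,346.9,.078),('side','grip',286.9,383.6,.088),('side','axis',251.7,364.9,.088),('side','latch',235.1,365.3,.078),('side','spindle',241.2,358.1,.02),('side','stand',257.1,372.8,0),('side','spool',241.9,355.8,.02)]:
  print(n,t,np.round(atz(n,r,c,z),4))
E
```

```text
top knob [0.485  0.0069 0.102 ]
top hinge [ 0.5728 -0.0348  0.078 ]
top grip [0.5062 0.2071 0.088 ]
top axis [0.5347 0.1351 0.088 ]
top latch [0.5446 0.0805 0.078 ]
top spindle [0.5586 0.0226 0.02  ]
top stand [0.5258 0.0531 0.    ]
top spool [0.5636 0.022  0.02  ]
top lever [0.539  0.1354 0.038 ]
side knob [0.4872 0.0278 0.102 ]
side hinge [ 0.58  -0.033  0.078]
side grip [0.5038 0.21   0.088 ]
side axis [0.5361 0.1351 0.088 ]
side latch [0.5378 0.081  0.078 ]
side spindle [0.5511 0.0321 0.02  ]
side stand [0.521  0.0514 0.    ]
side spool [0.5554 0.0347 0.02  ]
```

View pics/topc.png

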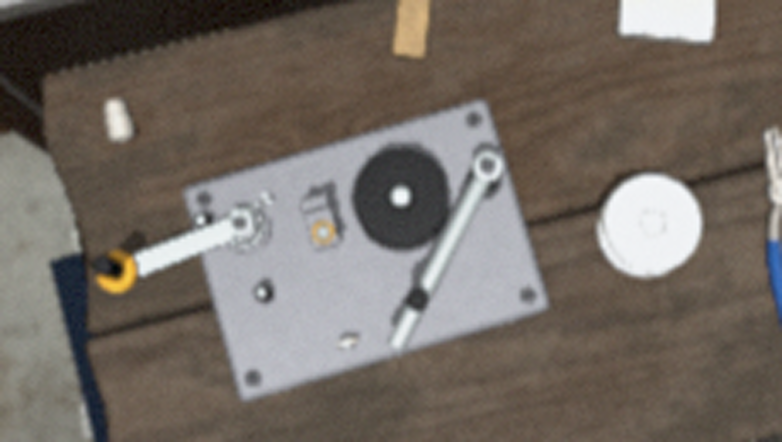

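View pics/sidec.png

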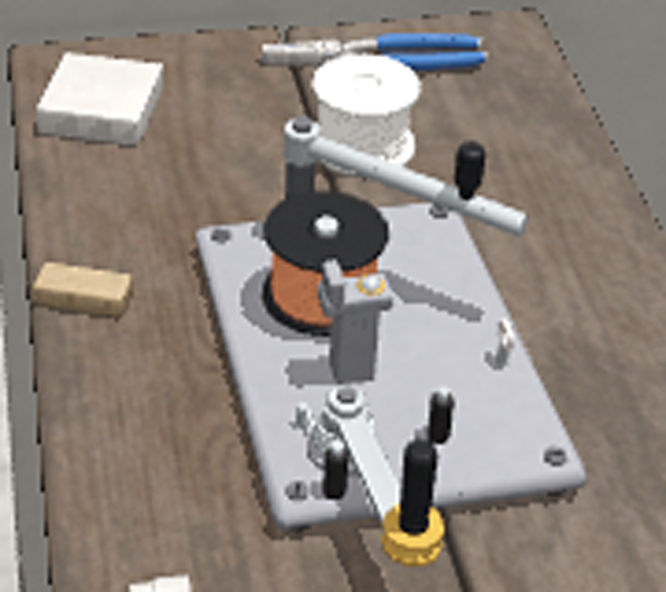

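```bash
cat >> h.py <<'E'
from scipy.optimize import least_squares
# fit stand pose from point detections
M=dict(hinge=(20,-98,78),axis=(35,65,88),latch=(20,14,78),spindle=(20,-40,20),stand=(0,0,0))
D={'top':dict(hinge=(229.1,334.7),axis=(245.3,255.5),latch=(241.5,281.4),spindle=(238.5,308.7),stand=(253.5,295.5)),
'side':dict(hinge=(195.9,346.9),axis=(251.7,364.9),latch=(235.1,365.3),spindle=(241.2,358.1),stand=(257.1,372.8))}
def w(s,p):
    c,n=np.cos(s[2]),np.sin(s[2]); p=np.array(p)/1000
    return np.array([s[0]+c*p[0]-n*p[1],s[1]+n*p[0]+c*p[1],p[2]])
E
python3 - <<'E'
from h import *
K={n:cal(n) for n in D}
def res(s,names=('top','side')): return np.concatenate([np.subtract(proj(n,w(s,M[t]),K[n]),D[n][t]) for n in names for t in M])
for nm in [('top','side'),('top',),('side',)]:
    r=least_squares(lambda s:res(s,nm),[.52,.05,.2],loss='soft_l1'); print(nm,r.x,np.round(res(r.x,nm),1))
s=least_squares(res,[.52,.05,.2],loss='soft_l1').x
for n in K:
  print(n,[np.round(proj(n,w(s,(x,y,16)),K[n])).tolist() for x,y in [(-75,-116),(75,-116),(75,100),(-75,100)]])
def kn(q): return w(s,(20-96*np.sin(q),-98+96*np.cos(q),102))
def gr(a): a+=np.radians(95); return w(s,(35+85*np.cos(a),65+85*np.sin(a),88))
for f,lab,dd in [(kn,'knob',{'top':(268.9,315),'side':(208.2,395.7)}),(gr,'grip',{'top':(258.3,221.3),'side':(286.9,383.6)})]:
  for n in K:
    q=least_squares(lambda q:np.subtract(proj(n,f(q[0]),K[n]),dd[n]),[.8]); print(lab,n,q.x,q.fun,f(q.x[0]))
E
```

```text
('top', 'side') [0.52398882 0.05751112 0.33141941] [-0.9 -2.8 -0.5  2.2  2.9  1.4  1.1 -1.6  0.7 -1.9  1.5  2.4 -1.9  0.2
 -1.4 -0.2 -2.2 -2.3  2.1 -1.7]
('top',) [0.52567035 0.05571829 0.30559488] [-0.6 -1.4 -2.2  3.3  1.9  2.5  0.8 -0.4  0.  -1.1]
('side',) [0.52346087 0.06023229 0.33967301] [ 2.4  2.2 -0.7  0.8 -0.3  0.1 -1.2 -2.2  3.1 -1.5]
top [[269.0, 352.0], [207.0, 331.0], [236.0, 242.0], [300.0, 261.0]]
side [[211.0, 390.0], [220.0, 320.0], [299.0, 346.0], [285.0, 430.0]]
knob top [0.86236274] [-0.23156651  0.09525901] [0.48553051 0.00669386 0.102     ]
knob side [0.71062251] [-2.82134265 -2.60452692] [0.49189837 0.01977984 0.102     ]
grip top [-0.04981453] [ 0.40411446 -1.202663  ] [0.50528627 0.20964487 0.088     ]
grip side [-0.03291413] [-0.41734354 -0.08423529] [0.5039508  0.20911561 0.088     ]
```

```bash
cat >> h.py <<'E'
C={'top':[(269,0)],}
cor=[(-75,-116,16),(75,-116,16),(75,100,16),(-75,100,16)]
CP={'top':[(270.3,350.9),(209.4,332.9),(235,244.4),(297.1,261.5)],'side':[(214,389.7),(221.6,324),(301.9,345.7),(289.7,427.6)]}
E
python3 - <<'E'
from h import *
K={n:cal(n) for n in D}
def res(s,names): return np.concatenate([np.subtract(proj(n,w(s,p),K[n]),u) for n in names for p,u in zip(cor,CP[n])])
def kn(s,q): return w(s,(20-96*np.sin(q),-98+96*np.cos(q),102))
for nm in [('top','side'),('top',),('side',)]:
    r=least_squares(lambda s:res(s,nm),[.52,.05,.2],loss='soft_l1'); print(nm,r.x,np.round(res(r.x,nm),1))
    s=r.x; print('hinge',w(s,M['hinge']),'axis',w(s,M['axis']))
    for n in K: print(n,'hinge px',proj(n,w(s,(20,-98,88)),K[n]),'pivot',proj(n,w(s,(35,65,50)),K[n]),'spin',proj(n,w(s,(20,-40,69)),K[n]))
print('knob top (z.114)',atz('top',267.6,312.6,.114),atz('side',160+148/3.7,270+470/3.7,.114), 'base',atz('side',160+197/3.7,270+467/3.7,.084))
print('grip top(z.102)',atz('top',180+267/3.4,190+105/3.4,.102),atz('side',160+440/3.7,270+422/3.7,.102))
E
```

```text
('top', 'side') [0.52383264 0.05929876 0.30173891] [ 0.4 -0.1 -1.1 -1.4 -0.1 -2.8  1.5 -2.6 -1.9  2.5 -1.7 -2.5 -2.9 -2.2
 -2.3  1.4]
hinge [ 0.5720528  -0.02833009  0.078     ] axis [0.53793461 0.13176347 0.088     ]
top hinge px (np.float64(228.7981160139987), np.float64(331.8325129596334)) pivot (np.float64(245.6499840624451), np.float64(259.1646326688217)) spin (np.float64(237.5445027706371), np.float64(306.2394967847821))
side hinge px (np.float64(193.39134450029857), np.float64(350.9111678011352)) pivot (np.float64(266.8609299598662), np.float64(362.7348766596198)) spin (np.float64(219.38888748087408), np.float64(357.45232170714195))
('top',) [0.52441604 0.05509014 0.29986793] [ 0.3  1.8 -1.2  0.5 -0.4 -0.9  1.2 -0.8]
hinge [ 0.57247216 -0.03262878  0.078     ] axis [0.53865357 0.12752834 0.088     ]
top hinge px (np.float64(228.62562614991117), np.float64(333.8274661501521)) pivot (np.float64(245.34656951242317), np.float64(261.0816087377265)) spin (np.float64(237.3267466430749), np.float64(308.1929244340871))
side hinge px (np.float64(192.1132285985775), np.float64(350.870404
[... 259 characters left out ...]
204871  0.078     ] axis [0.536643   0.13761803 0.088     ]
top hinge px (np.float64(228.4677890367147), np.float64(328.92058593554424)) pivot (np.float64(246.2034823751122), np.float64(256.5094709415534)) spin (np.float64(237.5245365097516), np.float64(303.4661824405632))
side hinge px (np.float64(195.229616231015), np.float64(350.3156709656138)) pivot (np.float64(269.3486632480895), np.float64(363.2971487938729)) spin (np.float64(221.40986835650574), np.float64(357.2413304026808))
knob top (z.114) [0.48698232 0.01180992 0.114     ] [0.48593152 0.01891427 0.114     ] base [0.48461139 0.01893121 0.084     ]
grip top(z.102) [0.50461335 0.2052397  0.102     ] [0.50426281 0.20703262 0.102     ]
```

The detectors and the plate corners agree on the stand at about (0.524, 0.056), yaw 0.30. 

What could be confused in the top view (column, row):
- **Spools:** the black one is on the stand's spindle at (309,238). The white look-alike is off the stand at (381,246), and I won't use it.
- **Black uprights:** the keeper knob is on the rod at (313,268). The tension grip is above the brass roller at (221,258). The two short rubber stop pins are at (268,266) and (250,244).

In the crops the knob stands on the rod and the grip stands on the roller, so both choices match the description. Next I'll move above the knob.

```bash
python3 -m inch '[{"dx":-30.8,"dy":-31.5,"hand":-1},{"dx":-30.8,"dy":-31.5,"hand":-1},{"dx":-30.8,"dy":-31.5,"hand":-1},{"dx":-30.8,"dy":-31.5,"hand":-1},{"dx":-30.8,"dy":-31.5,"hand":-1},{"dx":-30.8,"dy":-31.5,"hand":-1},{"dx":-30.8,"dy":-31.5,"hand":-1},{"dx":-30.8,"dy":-31.5,"hand":-1},{"dx":-30.8,"dy":-31.5,"hand":-1},{"dx":-30.8,"dy":-31.5,"hand":-1}]'
```

```text
schema error: expected keys dx, dy, dz, rx, ry, rz, hand
```

All the keys are required.

```bash
python3 -m inch '[{"dx":-30.8,"dy":-31.5,"dz":0,"rx":0,"ry":0,"rz":0,"hand":-1},{"dx":-30.8,"dy":-31.5,"dz":0,"rx":0,"ry":0,"rz":0,"hand":-1},{"dx":-30.8,"dy":-31.5,"dz":0,"rx":0,"ry":0,"rz":0,"hand":-1},{"dx":-30.8,"dy":-31.5,"dz":0,"rx":0,"ry":0,"rz":0,"hand":-1},{"dx":-30.8,"dy":-31.5,"dz":0,"rx":0,"ry":0,"rz":0,"hand":-1},{"dx":-30.8,"dy":-31.5,"dz":0,"rx":0,"ry":0,"rz":0,"hand":-1},{"dx":-30.8,"dy":-31.5,"dz":0,"rx":0,"ry":0,"rz":0,"hand":-1},{"dx":-30.8,"dy":-31.5,"dz":0,"rx":0,"ry":0,"rz":0,"hand":-1},{"dx":-30.8,"dy":-31.5,"dz":0,"rx":0,"ry":0,"rz":0,"hand":-1},{"dx":-30.8,"dy":-31.5,"dz":0,"rx":0,"ry":0,"rz":0,"hand":-1}]'
```

```text
clock: 2.0
position: [0.384, 0.2082, 0.1929]
tool_rot: [3.141, 0.0, 2.854]
force: [1.0, -0.4, 0.4]
grip_width: 0.0854
```

```bash
python3 -m inch '[{"dx":-30.5,"dy":-31.2,"dz":0,"rx":0,"ry":0,"rz":0,"hand":-0.3},{"dx":-30.5,"dy":-31.2,"dz":0,"rx":0,"ry":0,"rz":0,"hand":-0.3},{"dx":-30.5,"dy":-31.2,"dz":0,"rx":0,"ry":0,"rz":0,"hand":-0.3},{"dx":-30.5,"dy":-31.2,"dz":0,"rx":0,"ry":0,"rz":0,"hand":-0.3},{"dx":-30.5,"dy":-31.2,"dz":0,"rx":0,"ry":0,"rz":0,"hand":-0.3},{"dx":0,"dy":0,"dz":0,"rx":0,"ry":0,"rz":0.1,"hand":-0.3},{"dx":0,"dy":0,"dz":0,"rx":0,"ry":0,"rz":0.1,"hand":-0.3},{"dx":0,"dy":0,"dz":0,"rx":0,"ry":0,"rz":0,"hand":-0.3}]'
python3 - <<'E'
from h import *
o=bot.observe(); print(o['qpos'],o['position'],o['tool_rot'],o['grip_width'])
k=cal('wrist'); save('wrist','w1.png'); print(k)
for t in ['keeper_knob','keeper_hinge','spindle','spool','latch','tension_axis']:
    print(t,[(np.round(x['centre'],1).tolist(),round(x['score'],2)) for x in bot.tip_of('wrist',t)[:3]])
o,d=np.array(k['origin']),0
for q in [.486,.015,.102],[.4870,.007,.102]: print(proj('wrist',q,k))
E
```

```text
clock: 2.8
position: [0.4853, 0.0167, 0.1926]
tool_rot: [-3.142, 0.0, 2.651]
force: [0.5, -0.3, 0.3]
grip_width: 0.0557
[-0.3690801   0.30862394  0.26508563  1.96811889 -0.10351457  0.87762394
  1.03086247] [0.48532892 0.01671953 0.19259298] [-3.14151715e+00  5.98597914e-05  2.65135432e+00] 0.055694474779907084
{'vertical_fov': 69.02654782011271, 'cx': 316.68052709364025, 'cy': 194.567665924851, 'origin': array([0.41577544, 0.05327498, 0.37407904]), 'orientation': array([2.83183642e+00, 9.98385463e-06, 1.08186001e+00])}
keeper_knob [([188.8, 313.0], 0.67)]
keeper_hinge [([262.4, 313.7], 0.95)]
spindle []
spool [([211.3, 346.9], 0.74), ([249.6, 237.7], 0.72)]
latch [([194.8, 392.6], 0.59)]
tension_axis [([176.1, 442.9], 0.8)]
(np.float64(187.62299419495233), np.float64(315.8555489304458))
(np.float64(192.16898968649747), np.float64(309.12934682376937))
```

View pics/w1.png

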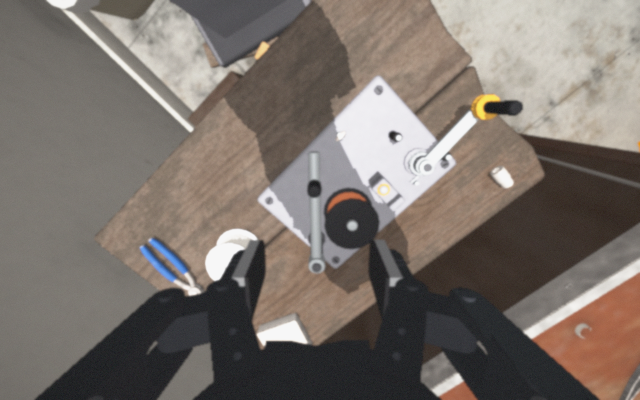

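The wrist view shows the knob at (314,188) on the bar, which runs nearly straight down the picture to the hinge at (317,266). It is between the jaws, within about 3 px of the prediction. Now I'll refine the hinge and knob positions.

```bash
python3 - <<'E'
from h import *
k=cal('wrist')
kn=atz('wrist',188.3,313.3,.102,k); hi=atz('wrist',263,314.2,.078,k); hi2=atz('wrist',266,317,.088,k); ax=atz('wrist',176,443,.088,k); ax2=atz('wrist',167,427,.052,k)
g=atz('wrist',107.5,514,.102,k)
print(kn,hi,hi2,ax,ax2,g,np.hypot(*(kn-hi)[:2]))
E
```

```text
[0.48541975 0.01286054 0.102     ] [ 0.57158824 -0.03206445  0.078     ] [ 0.57115728 -0.02819276  0.088     ] [0.53877885 0.13302838 0.088     ] [0.53596649 0.13072338 0.052     ] [0.50262824 0.20751755 0.102     ] 0.09717645142207201
```

```bash
python3 -m inch '[{"dx":0,"dy":-2,"dz":40,"rx":0,"ry":0,"rz":0,"hand":-0.3},{"dx":0,"dy":0,"dz":40,"rx":0,"ry":0,"rz":0,"hand":-0.3},{"dx":0,"dy":0,"dz":21,"rx":0,"ry":0,"rz":0,"hand":-0.3},{"dx":0,"dy":0,"dz":0,"rx":0,"ry":0,"rz":0,"hand":0.4},{"dx":0,"dy":0,"dz":0,"rx":0,"ry":0,"rz":0,"hand":0.4},{"dx":0,"dy":0,"dz":0,"rx":0,"ry":0,"rz":0,"hand":0.4}]' 20
python3 - <<'E'
from h import *
save('wrist','w2.png');save('side','s2.png')
E
```

```text
clock: 3.75
position: [0.4852, 0.0152, 0.0929]
tool_rot: [3.14, 0.002, 2.654]
force: [0.3, -0.6, -0.1]
grip_width: 0.0253
```

View pics/w2.png

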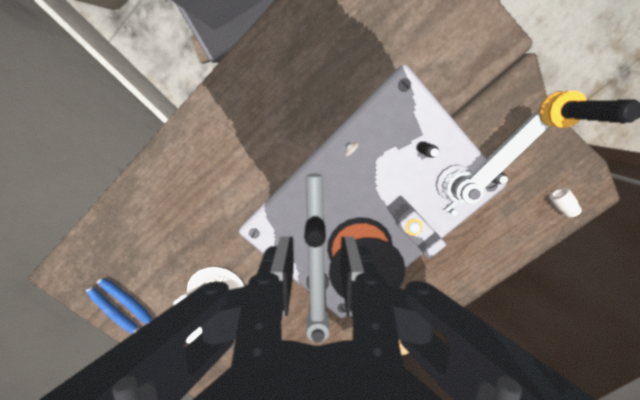

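View pics/s2.png

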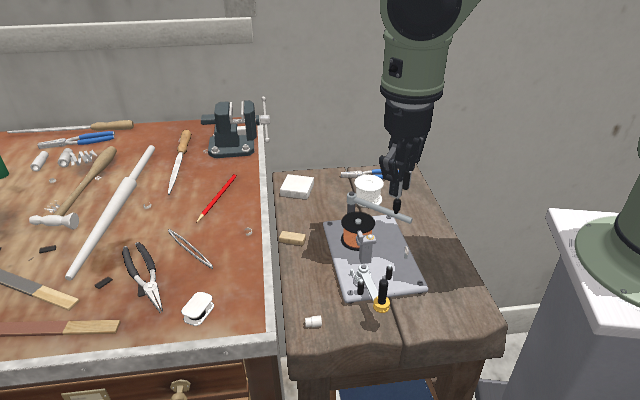

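The knob at (316,232) appears between the finger tips at (285,240) and (350,240), but its position along tool x is unclear. I'll check by projecting the TCP.

```bash
python3 - <<'E'
from h import *
k=cal('wrist'); o=bot.observe(); p=o['position']; Rt=Rm(o['tool_rot'])
for f in [(0,0,0),(.011,.0127,0),(-.011,.0127,0),(.011,-.0127,0),(-.011,-.0127,0)]: print(f,np.round(proj('wrist',p+Rt@np.array(f),k)))
print(np.round(proj('side',p)), proj('side',(.4855,.014,.114)))
print('knob',proj('wrist',(.4855,.013,.114),k),proj('wrist',(.4855,.013,.084),k))
a=cv2.imread('pics/w2.png')[180:350,220:420]; cv2.imwrite('pics/w2c.png',cv2.resize(a,None,fx=3.5,fy=3.5,interpolation=2))
a=cv2.imread('pics/s2.png')[120:270,330:450]; cv2.imwrite('pics/s2c.png',cv2.resize(a,None,fx=3.8,fy=3.8,interpolation=2))
E
```

```text
(0, 0, 0) [223. 317.]
(0.011, 0.0127, 0) [208. 336.]
(-0.011, 0.0127, 0) [238. 336.]
(0.011, -0.0127, 0) [208. 298.]
(-0.011, -0.0127, 0) [238. 299.]
[208. 396.] (np.float64(198.43555764309951), np.float64(397.2642363571161))
knob (np.float64(239.55461436624992), np.float64(314.30727503905086)) (np.float64(220.30980842842277), np.float64(314.5769630988532))
```

View pics/w2c.png

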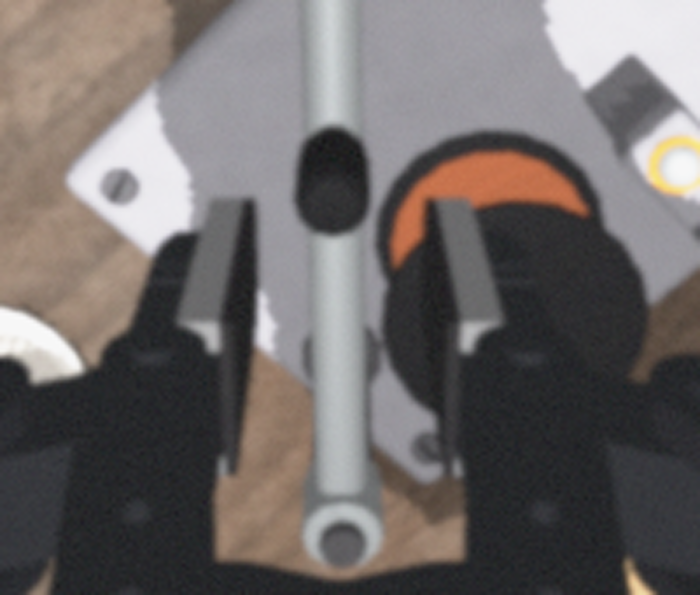

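View pics/s2c.png

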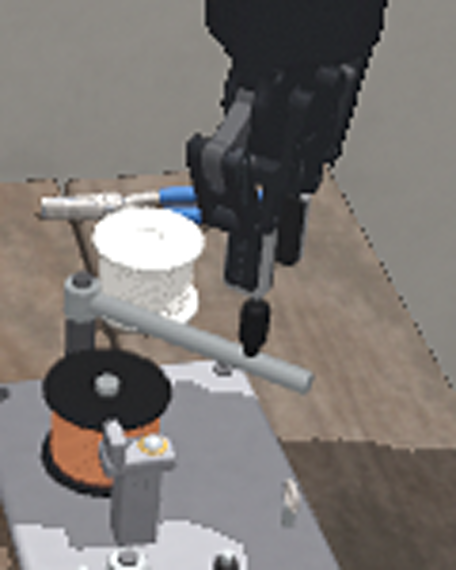

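```bash
python3 - <<'E'
from h import *
k=cal('wrist'); p,d=bot.grab_frame('wrist'); o=bot.observe(); T=np.array(o['position']); Rt=Rm(o['tool_rot'])
f=200/np.tan(np.radians(k['vertical_fov'])/2)
for r,c in [(240,288),(250,286),(265,277),(275,275),(240,347),(265,354),(233,316),(220,315),(260,315),(290,287)]:
    z=d[r,c]; P=np.array(k['origin'])+Rm(k['orientation'])@np.array([(c-k['cx'])/f*z,(r-k['cy'])/f*z,z])
    print(r,c,round(float(z),3),np.round(P,3),'tool',np.round(Rt.T@(P-T),3))
# side
k=cal('side'); p,d=bot.grab_frame('side'); f=200/np.tan(np.radians(k['vertical_fov'])/2)
for cr,cc in [(250,265),(280,265),(325,255),(260,290),(280,245)]:
    r=int(120+cr/3.8);c=int(330+cc/3.8);z=d[r,c]; P=np.array(k['origin'])+Rm(k['orientation'])@np.array([(c-k['cx'])/f*z,(r-k['cy'])/f*z,z])
    print(r,c,np.round(P,3),'tool',np.round(Rt.T@(P-T),3))
E
```

```text
240 288 0.148 [0.468 0.007 0.14 ] tool [ 0.011 -0.015 -0.047]
250 286 0.137 [0.468 0.008 0.152] tool [ 0.012 -0.015 -0.059]
265 277 0.126 [0.467 0.005 0.164] tool [ 0.011 -0.017 -0.071]
275 275 0.117 [0.466 0.006 0.173] tool [ 0.012 -0.017 -0.08 ]
240 347 0.148 [0.482 0.034 0.14 ] tool [ 0.011  0.015 -0.048]
265 354 0.124 [0.482 0.035 0.165] tool [ 0.012  0.016 -0.072]
233 316 0.176 [0.482 0.016 0.114] tool [ 0.003 -0.001 -0.021]
220 315 0.188 [0.479 0.017 0.1  ] tool [ 0.006 -0.001 -0.008]
260 315 0.215 [ 0.514 -0.002  0.084] tool [-0.033 -0.002  0.008]
290 287 0.127 [0.478 0.004 0.166] tool [ 0.    -0.013 -0.074]
185 399 [0.487 0.037 0.158] tool [ 0.008  0.02  -0.066]
193 399 [0.485 0.039 0.144] tool [ 0.011  0.021 -0.051]
205 397 [0.485 0.021 0.105] tool [ 0.003  0.005 -0.012]
188 406 [0.472 0.009 0.135] tool [ 0.008 -0.012 -0.042]
193 394 [0.494 0.042 0.145] tool [ 0.004  0.028 -0.052]
```

Both depth cameras put the real finger ends at about z 0.138. That is about 45 mm above the reported TCP, and the knob top reads 0.114, so the fingers are still above the knob. I'll descend in small steps and watch the force in case the depth is wrong.

```bash
python3 -m inch '[{"dx":0,"dy":-1,"dz":3,"rx":0,"ry":0,"rz":0,"hand":0.4},{"dx":0,"dy":-1,"dz":3,"rx":0,"ry":0,"rz":0,"hand":0.4},{"dx":0,"dy":0,"dz":3,"rx":0,"ry":0,"rz":0,"hand":0.4},{"dx":0,"dy":0,"dz":2,"rx":0,"ry":0,"rz":0,"hand":0.4}]'
python3 -m inch '[{"dx":0,"dy":0,"dz":2,"rx":0,"ry":0,"rz":0,"hand":0.4},{"dx":0,"dy":0,"dz":2,"rx":0,"ry":0,"rz":0,"hand":0.4}]'
python3 - <<'E'
from h import *
k=cal('wrist');p,d=save('wrist','w3.png'); o=bot.observe(); T=np.array(o['position']); Rt=Rm(o['tool_rot'])
f=200/np.tan(np.radians(k['vertical_fov'])/2)
yy,xx=np.mgrid[:400,:640]
P=np.stack([(xx-k['cx'])/f*d,(yy-k['cy'])/f*d,d],-1)@Rm(k['orientation']).T+np.array(k['origin'])
L=(P-T)@Rt; m=(d>0)&(abs(L[...,1])>.011)&(abs(L[...,1])<.03)&(abs(L[...,0])<.02)&(L[...,2]<0.02)
print(o['position'],o['force'],'tip zmax tool',np.percentile(L[m][:,2],[50,95,99,99.8]))
save('side','s3.png')
a=cv2.imread('pics/s3.png')[120:270,330:450]; cv2.imwrite('pics/s3c.png',cv2.resize(a,None,fx=3.8,fy=3.8,interpolation=2))
E
```

```text
clock: 4.35
position: [0.4832, 0.0133, 0.0802]
tool_rot: [-3.141, -0.0, 2.654]
force: [0.4, 0.8, -0.2]
grip_width: 0.0254
clock: 4.55
position: [0.4833, 0.0134, 0.0764]
tool_rot: [-3.141, -0.0, 2.654]
force: [-0.3, -0.0, 0.2]
grip_width: 0.0261
[0.48324138 0.01339846 0.07613317] [-0.3307662  -0.38149683 -0.91501091] tip zmax tool [-0.11218737 -0.0550876  -0.04536557 -0.04159403]
```

View pics/s3c.png

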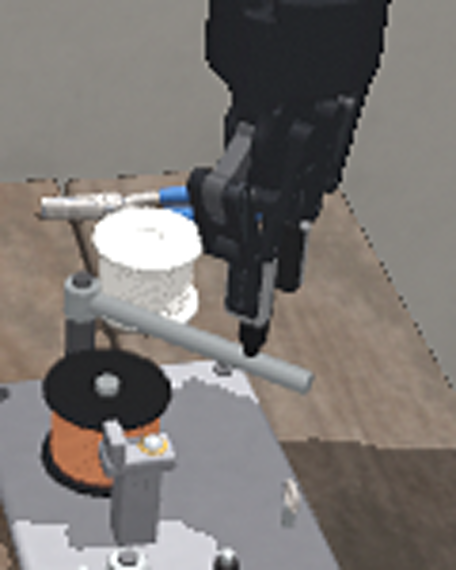

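No force although the reported TCP (0.076) is below the bar's top (0.084). That confirms the finger ends are about 42 mm behind the reported TCP, and I'll use that offset from here. I'll descend another 24 mm.

```bash
python3 -m inch '[{"dx":0,"dy":0,"dz":6,"rx":0,"ry":0,"rz":0,"hand":0.4},{"dx":0,"dy":0,"dz":6,"rx":0,"ry":0,"rz":0,"hand":0.4},{"dx":0,"dy":0,"dz":6,"rx":0,"ry":0,"rz":0,"hand":0.4},{"dx":0,"dy":0,"dz":6,"rx":0,"ry":0,"rz":0,"hand":0.4},{"dx":0,"dy":0,"dz":0,"rx":0,"ry":0,"rz":0,"hand":0.4}]'
python3 - <<'E'
from h import *
save('wrist','w4.png');save('side','s4.png')
a=cv2.imread('pics/s4.png')[120:270,330:450]; b=cv2.imread('pics/w4.png')[180:330,220:420]
a=cv2.resize(a,(320,400),interpolation=2); b=cv2.resize(b,(480,400),interpolation=2)
cv2.imwrite('pics/c4.png',np.hstack([a,b])); print(bot.observe()['force'])
E
```

```text
clock: 5.15
position: [0.4829, 0.0133, 0.0517]
tool_rot: [-3.141, -0.001, 2.654]
force: [0.1, 0.3, 0.3]
grip_width: 0.0254
[-0.08041082  0.34524357  0.05360319]
```

View pics/c4.png

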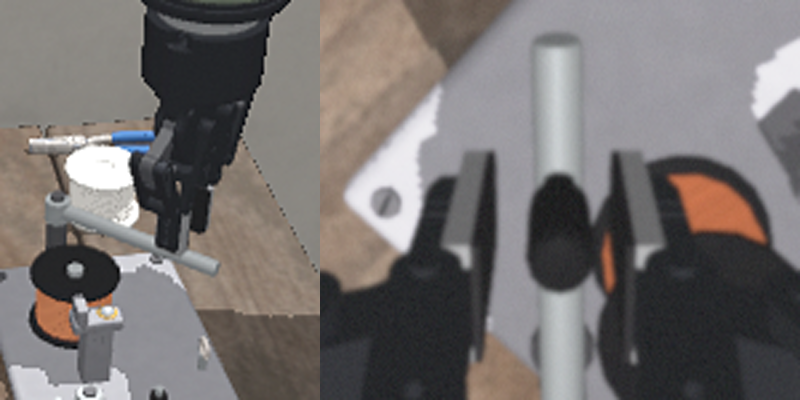

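The knob is centred between the pads. Now I'll swing the bar along its arc.

```bash
python3 -m inch '[{"dx":-0.5,"dy":9.6,"dz":0,"rx":0,"ry":0,"rz":0.1,"hand":0.4},{"dx":-0.5,"dy":9.6,"dz":0,"rx":0,"ry":0,"rz":0.1,"hand":0.4},{"dx":-0.5,"dy":9.6,"dz":0,"rx":0,"ry":0,"rz":0.1,"hand":0.4},{"dx":-0.5,"dy":9.6,"dz":0,"rx":0,"ry":0,"rz":0.1,"hand":0.4},{"dx":-0.5,"dy":9.6,"dz":0,"rx":0,"ry":0,"rz":0.1,"hand":0.4},{"dx":-0.5,"dy":9.6,"dz":0,"rx":0,"ry":0,"rz":0.1,"hand":0.4},{"dx":0,"dy":0,"dz":0,"rx":0,"ry":0,"rz":0,"hand":0.4}]'
python3 - <<'E'
from h import *
save('wrist','w5.png');save('side','s5.png')
a=cv2.imread('pics/s5.png')[120:270,330:450]; b=cv2.imread('pics/w5.png')[180:330,220:420]
a=cv2.resize(a,(320,400),interpolation=2); b=cv2.resize(b,(480,400),interpolation=2)
cv2.imwrite('pics/c5.png',np.hstack([a,b])); print(bot.observe()['force'])
E
```

```text
clock: 5.95
position: [0.5246, 0.0542, 0.0527]
tool_rot: [3.141, 0.0, 2.053]
force: [-0.1, 0.1, -0.4]
grip_width: 0.0256
[1.18084175 0.5389934  0.47960958]
```

View pics/c5.png

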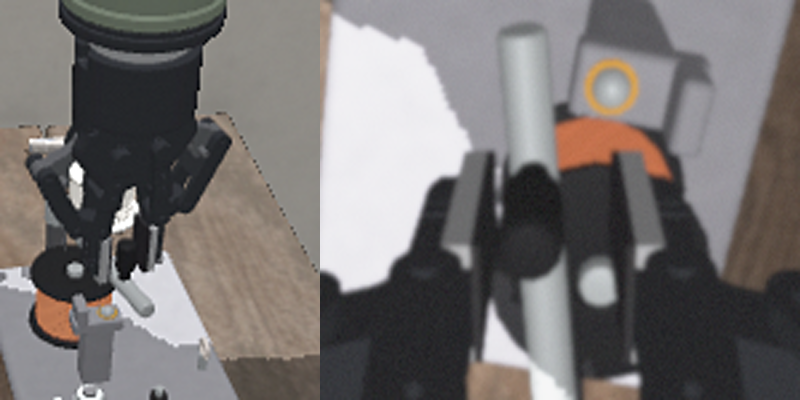

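The bar follows the trailing pad and is close to the ball. I'll push on through the detent.

```bash
python3 -m inch '[{"dx":-0.5,"dy":7,"dz":0,"rx":0,"ry":0,"rz":0.06,"hand":0.4},{"dx":-0.3,"dy":6,"dz":0,"rx":0,"ry":0,"rz":0.06,"hand":0.4},{"dx":-0.3,"dy":5,"dz":0,"rx":0,"ry":0,"rz":0.06,"hand":0.4},{"dx":-0.2,"dy":3,"dz":0,"rx":0,"ry":0,"rz":0,"hand":0.4}]'
python3 -m inch '[{"dx":0,"dy":2,"dz":0,"rx":0,"ry":0,"rz":0,"hand":0.4},{"dx":0,"dy":2,"dz":0,"rx":0,"ry":0,"rz":0,"hand":0.4}]'
python3 - <<'E'
from h import *
save('wrist','w6.png');save('side','s6.png')
a=cv2.imread('pics/s6.png')[120:270,330:450]; b=cv2.imread('pics/w6.png')[180:330,220:420]
a=cv2.resize(a,(320,400),interpolation=2); b=cv2.resize(b,(480,400),interpolation=2)
cv2.imwrite('pics/c6.png',np.hstack([a,b])); print(bot.observe()['force'])
E
```

```text
clock: 6.45
position: [0.5421, 0.0602, 0.0524]
tool_rot: [-3.139, -0.001, 1.874]
force: [-5.6, 1.8, 0.7]
grip_width: 0.0254
clock: 6.65
position: [0.547, 0.0615, 0.0526]
tool_rot: [-3.141, -0.0, 1.875]
force: [0.8, -1.0, 0.3]
grip_width: 0.0259
[-0.11231637  0.05637985  0.26526375]
```

View pics/c6.png

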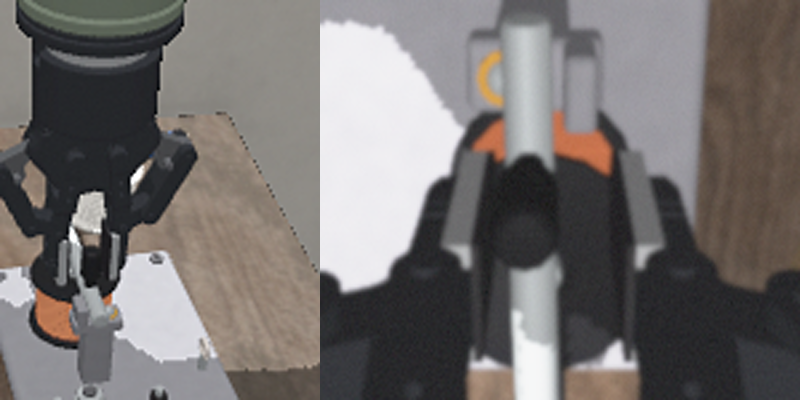

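The force rose to 5.9 N and then dropped, which is what the ball being passed would look like. I'll push lightly until the ear resists to confirm.

```bash
python3 -m inch '[{"dx":0,"dy":1.5,"dz":0,"rx":0,"ry":0,"rz":0,"hand":0.4},{"dx":0,"dy":1.5,"dz":0,"rx":0,"ry":0,"rz":0,"hand":0.4},{"dx":0,"dy":0,"dz":0,"rx":0,"ry":0,"rz":0,"hand":0.4}]'
python3 -m inch '[{"dx":0,"dy":1.5,"dz":0,"rx":0,"ry":0,"rz":0,"hand":0.4},{"dx":0,"dy":1.5,"dz":0,"rx":0,"ry":0,"rz":0,"hand":0.4},{"dx":0,"dy":0,"dz":0,"rx":0,"ry":0,"rz":0,"hand":0.4}]'

```

```text
clock: 7.05
position: [0.5495, 0.0622, 0.0525]
tool_rot: [-3.14, -0.0, 1.874]
force: [-5.1, -1.8, 3.7]
grip_width: 0.0255
clock: 7.35
position: [0.5499, 0.0625, 0.0521]
tool_rot: [-3.135, -0.001, 1.873]
force: [-17.6, -5.2, 12.1]
grip_width: 0.0256
```

The bar is hard against the ear: 18 N with almost no movement, and the knob is where the shut pose predicts. I'll back off by about half the slack, lift, and check from the top camera.

```bash
python3 -m inch '[{"dx":0,"dy":-4,"dz":0,"rx":0,"ry":0,"rz":0,"hand":0.4},{"dx":0,"dy":-4,"dz":0,"rx":0,"ry":0,"rz":0,"hand":0.2},{"dx":0,"dy":0,"dz":0,"rx":0,"ry":0,"rz":0,"hand":0.1},{"dx":0,"dy":0,"dz":-15,"rx":0,"ry":0,"rz":0,"hand":-0.1},{"dx":0,"dy":0,"dz":-25,"rx":0,"ry":0,"rz":0,"hand":-0.3},{"dx":0,"dy":0,"dz":-20,"rx":0,"ry":0,"rz":0,"hand":-0.3},{"dx":0,"dy":0,"dz":0,"rx":0,"ry":0,"rz":0,"hand":-0.3}]'
python3 - <<'E'
from h import *
k=cal('wrist');save('wrist','w7.png')
for t in ['keeper_knob','keeper_hinge','latch','tension_axis','tension_grip']:
    print(t,[(np.round(x['centre'],1).tolist(),round(x['score'],2)) for x in bot.tip_of('wrist',t)[:3]])
print('shut knob',proj('wrist',(.5436,.061,.102),k),'hinge',proj('wrist',(.5715,-.031,.078),k))
E
```

```text
clock: 8.05
position: [0.547, 0.0615, 0.1149]
tool_rot: [3.138, 0.0, 1.874]
force: [0.5, 0.1, -0.3]
grip_width: 0.0554
keeper_knob [([215.0, 311.8], 0.82)]
keeper_hinge []
latch [([184.2, 312.4], 0.68)]
tension_axis [([116.7, 332.4], 0.82)]
tension_grip []
shut knob (np.float64(214.86214850253336), np.float64(312.60486829273196)) hinge (np.float64(304.6642082952734), np.float64(312.2649576088311))
```

View pics/w7.png

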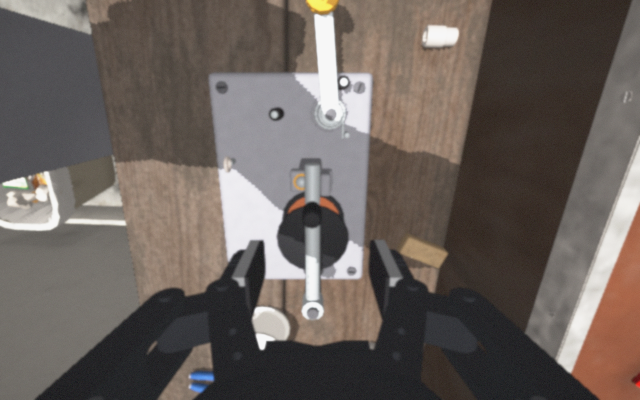

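The keeper is shut: the knob at (312,215) is within 1 px of the shut prediction, and the bar lies in the latch. Now I'll move over the tension grip.

```bash
python3 -m inch '[{"dx":38,"dy":0.5,"dz":0,"rx":0,"ry":0,"rz":0,"hand":-0.3},{"dx":38,"dy":0.5,"dz":0,"rx":0,"ry":0,"rz":0,"hand":-0.3},{"dx":38,"dy":0.5,"dz":0,"rx":0,"ry":0,"rz":0,"hand":-0.3},{"dx":38,"dy":0.5,"dz":0,"rx":0,"ry":0,"rz":0,"hand":-0.3},{"dx":0,"dy":0,"dz":0,"rx":0,"ry":0,"rz":-0.11,"hand":-0.3},{"dx":0,"dy":0,"dz":0,"rx":0,"ry":0,"rz":0,"hand":-0.3}]'
python3 - <<'E'
from h import *
o=bot.observe();k=cal('wrist');p,d=save('wrist','w8.png'); T=np.array(o['position']);Rt=Rm(o['tool_rot'])
print(o['qpos'])
for t,z in [('tension_axis',.088),('tension_grip',.088),('keeper_knob',.102)]:
    for x in bot.tip_of('wrist',t)[:2]:
        P=atz('wrist',*x['centre'],z,k); print(t,x['score'],np.round(x['centre'],1),np.round(P,4),np.round(Rt.T@(P-T),4))
E
```

```text
clock: 8.95
position: [0.5015, 0.2076, 0.1121]
tool_rot: [-3.141, 0.0, 1.988]
force: [-0.4, -0.9, -0.1]
grip_width: 0.0553
[-0.83104431  0.54287934  0.45768793  1.91011555 -0.33590837  0.76480585
  0.23210263]
tension_axis 0.64 [305.5 320.2] [0.5386 0.1299 0.088 ] [-0.0861  0.0025  0.0241]
tension_grip 0.61 [213.4 319.6] [0.504  0.2059 0.088 ] [-0.0026  0.0017  0.0241]
```

View pics/w8.png

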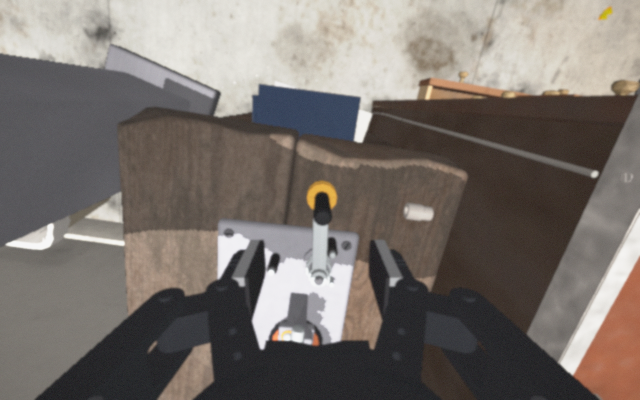

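The grip at (320,205) is centred to about 3 mm. I'll descend and close on it.

```bash
python3 -m inch '[{"dx":-2.5,"dy":1.7,"dz":25,"rx":0,"ry":0,"rz":0,"hand":-0.3},{"dx":0,"dy":0,"dz":25,"rx":0,"ry":0,"rz":0,"hand":-0.3},{"dx":0,"dy":0,"dz":20,"rx":0,"ry":0,"rz":0,"hand":-0.3},{"dx":0,"dy":0,"dz":12,"rx":0,"ry":0,"rz":0,"hand":-0.1},{"dx":0,"dy":0,"dz":0,"rx":0,"ry":0,"rz":0,"hand":0.2},{"dx":0,"dy":0,"dz":0,"rx":0,"ry":0,"rz":0,"hand":0.2}]' 50
python3 - <<'E'
from h import *
save('wrist','w9.png');save('side','s9.png')
a=cv2.imread('pics/s9.png')[160:330,300:450]; b=cv2.imread('pics/w9.png')[150:320,210:430]
a=cv2.resize(a,(350,400),interpolation=2); b=cv2.resize(b,(450,348),interpolation=2)
b=np.vstack([b,np.zeros((52,450,3),np.uint8)])
cv2.imwrite('pics/c9.png',np.hstack([a,b])); print(bot.observe()['force'])
E
```

```text
clock: 9.75
position: [0.505, 0.2049, 0.0311]
tool_rot: [3.141, 0.0, 1.983]
force: [0.0, 0.2, 0.4]
grip_width: 0.0344
[-0.68803931  0.15657746 -0.30675153]
```

View pics/c9.png

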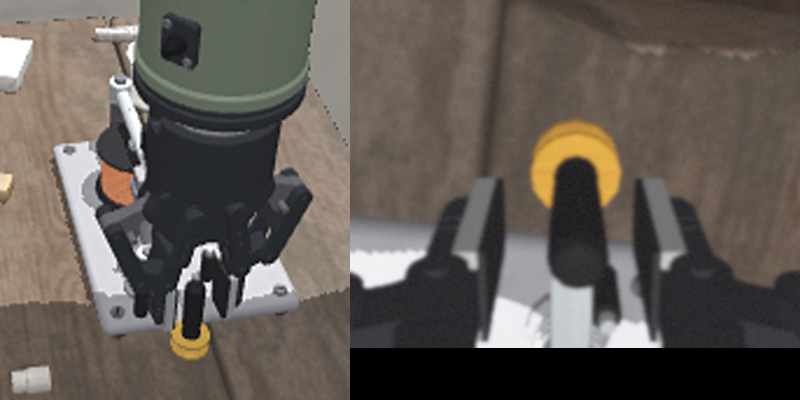

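The post is between the pads. Closing at 50 N.

```bash
python3 -m inch '[{"dx":0,"dy":0,"dz":0,"rx":0,"ry":0,"rz":0,"hand":1},{"dx":0,"dy":0,"dz":0,"rx":0,"ry":0,"rz":0,"hand":1},{"dx":0,"dy":0,"dz":0,"rx":0,"ry":0,"rz":0,"hand":1},{"dx":0,"dy":0,"dz":0,"rx":0,"ry":0,"rz":0,"hand":1},{"dx":0,"dy":0,"dz":0,"rx":0,"ry":0,"rz":0,"hand":1}]' 50
```

```text
clock: 10.35
position: [0.5053, 0.2058, 0.0313]
tool_rot: [3.14, -0.0, 1.984]
force: [1.1, 0.8, 6.7]
grip_width: 0.0119
```

```bash
python3 -m inch '[{"dx":0,"dy":0,"dz":-2,"rx":0,"ry":0,"rz":0,"hand":1},{"dx":-0.4,"dy":-8.5,"dz":0,"rx":0,"ry":0,"rz":-0.1,"hand":1},{"dx":-0.4,"dy":-8.5,"dz":0,"rx":0,"ry":0,"rz":-0.1,"hand":1},{"dx":-0.4,"dy":-8.5,"dz":0,"rx":0,"ry":0,"rz":-0.1,"hand":1},{"dx":-0.4,"dy":-8.5,"dz":0,"rx":0,"ry":0,"rz":-0.1,"hand":1},{"dx":0,"dy":0,"dz":0,"rx":0,"ry":0,"rz":0,"hand":1}]'
python3 - <<'E'
from h import *
o=bot.observe();print(o['position'],o['force'],o['grip_width'],o['qpos'])
d=o['position'][:2]-np.array([.5385,.130]); print(np.hypot(*d),np.arctan2(d[1],d[0]))
save('wrist','w10.png')
E
```

```text
clock: 10.95
position: [0.4763, 0.1847, 0.032]
tool_rot: [-3.141, 0.0, 2.387]
force: [7.6, 1.1, -29.0]
grip_width: 0.0118
[0.47625872 0.18472743 0.03201189] [  7.55428324   1.14290869 -29.02271475] 0.011792365264131655 [-0.68035529  0.60981544  0.26288815  2.03056902 -0.29352606  0.53735033
  0.60730822]
0.08287984840666493 2.4203444596551704
```

View pics/w10.png

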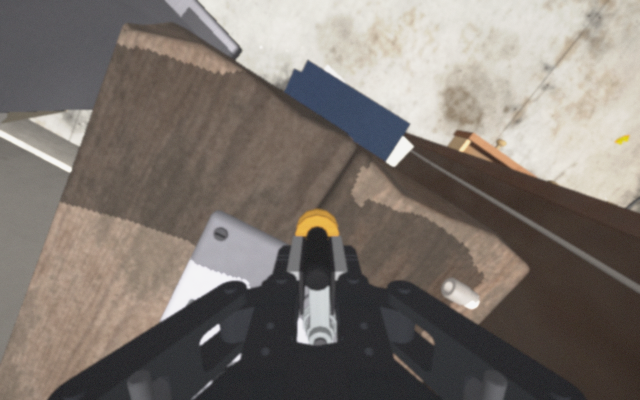

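The arm is following: the grip has swung about 0.43 rad. The 2 mm lift is pulling up on the post with 29 N, so I'll take most of it back and continue the arc.

```bash
python3 -m inch '[{"dx":0,"dy":0,"dz":1.6,"rx":0,"ry":0,"rz":0,"hand":1},{"dx":-0.4,"dy":-8.5,"dz":0,"rx":0,"ry":0,"rz":-0.1,"hand":1},{"dx":-0.4,"dy":-8.5,"dz":0,"rx":0,"ry":0,"rz":-0.1,"hand":1},{"dx":-0.4,"dy":-8.5,"dz":0,"rx":0,"ry":0,"rz":-0.1,"hand":1},{"dx":-0.4,"dy":-8.5,"dz":0,"rx":0,"ry":0,"rz":-0.1,"hand":1},{"dx":0,"dy":0,"dz":0,"rx":0,"ry":0,"rz":0,"hand":1}]'
python3 - <<'E'
from h import *
o=bot.observe();print(o['position'],o['force'],o['grip_width'],o['qpos'])
d=o['position'][:2]-np.array([.5385,.130]); print(np.hypot(*d),np.arctan2(d[1],d[0]))
E
```

```text
clock: 11.6
position: [0.46, 0.1569, 0.0316]
tool_rot: [3.14, 0.002, 2.787]
force: [7.1, 4.8, -6.5]
grip_width: 0.0118
[0.46000525 0.15694791 0.03157536] [ 7.11085516  4.83228021 -6.4567179 ] 0.0118183014559542 [-0.56211337  0.5698513   0.14694733  2.09221684 -0.16884403  0.48753658
  0.92727214]
0.08299165859708467 2.810891468170688
```

```bash
python3 -m inch '[{"dx":0.2,"dy":-8.5,"dz":0,"rx":0,"ry":0,"rz":-0.1,"hand":1},{"dx":0.2,"dy":-8.5,"dz":0,"rx":0,"ry":0,"rz":-0.1,"hand":1},{"dx":0,"dy":-8.5,"dz":0,"rx":0,"ry":0,"rz":-0.1,"hand":1},{"dx":0,"dy":0,"dz":0,"rx":0,"ry":0,"rz":0,"hand":1}]'
python3 -m inch '[{"dx":0,"dy":-3,"dz":0,"rx":0,"ry":0,"rz":-0.035,"hand":1},{"dx":0,"dy":0,"dz":0,"rx":0,"ry":0,"rz":0,"hand":1}]'
python3 -m inch '[{"dx":0,"dy":-3,"dz":0,"rx":0,"ry":0,"rz":-0.03,"hand":1},{"dx":0,"dy":0,"dz":0,"rx":0,"ry":0,"rz":0,"hand":1}]'
```

```text
clock: 12.0
position: [0.4557, 0.1331, 0.0317]
tool_rot: [3.139, 0.007, 3.087]
force: [19.6, 6.6, -19.0]
grip_width: 0.0121
clock: 12.2
position: [0.4556, 0.1309, 0.0317]
tool_rot: [3.139, 0.007, 3.12]
force: [20.1, 6.7, -18.5]
grip_width: 0.0122
clock: 12.4
position: [0.4556, 0.1281, 0.0317]
tool_rot: [3.139, 0.007, -3.133]
force: [20.9, 8.1, -18.9]
grip_width: 0.0121
```

The radial and vertical preloads are building up, so I'll relax those and go on to the stop.

```bash
python3 -m inch '[{"dx":-1.2,"dy":-2,"dz":0.8,"rx":0,"ry":0,"rz":-0.02,"hand":1},{"dx":0,"dy":0,"dz":0,"rx":0,"ry":0,"rz":0,"hand":1}]'
python3 -m inch '[{"dx":-0.3,"dy":-2,"dz":0,"rx":0,"ry":0,"rz":-0.02,"hand":1},{"dx":0,"dy":0,"dz":0,"rx":0,"ry":0,"rz":0,"hand":1}]'
python3 - <<'E'
from h import *
o=bot.observe();k=cal('wrist');save('wrist','w11.png')
for t,z in [('tension_axis',.088),('tension_grip',.088)]:
    for x in bot.tip_of('wrist',t)[:2]: print(t,x['score'],np.round(x['centre'],1),atz('wrist',*x['centre'],z,k))
d=o['position'][:2]-np.array([.5385,.130]); print(np.hypot(*d),np.arctan2(d[1],d[0])%6.283)
save('top','t11.png');save('side','s11.png')
a=cv2.imread('pics/t11.png')[180:310,190:420]; cv2.imwrite('pics/t11c.png',cv2.resize(a,None,fx=3.4,fy=3.4,interpolation=2))
E
```

```text
clock: 12.6
position: [0.4556, 0.1267, 0.0313]
tool_rot: [3.139, 0.005, -3.113]
force: [8.8, 9.8, 5.7]
grip_width: 0.0119
clock: 12.8
position: [0.4557, 0.1261, 0.0314]
tool_rot: [3.138, 0.005, -3.092]
force: [5.5, 19.5, 4.8]
grip_width: 0.0118
tension_grip 0.94 [264.1 314.8] [0.45227076 0.12468066 0.088     ]
0.08290897060376405 3.188173101157229
```

View pics/w11.png

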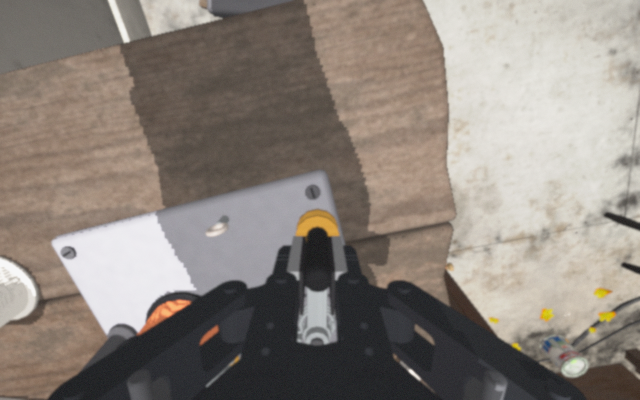

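View pics/t11c.png

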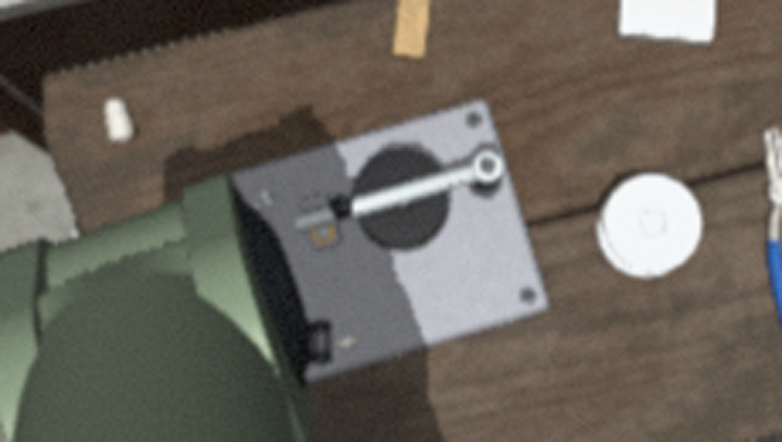

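The tangential force jumped from 10 to 19.5 N with only 0.6 mm of movement. The grip direction is 3.188 rad against 3.18 predicted for the stop, so the arm is on it. The top view shows the keeper still across the spool, the spool in place and the bystanders that show in it unmoved. I'll add a small preload and settle.

```bash
python3 -m inch '[{"dx":0,"dy":-1,"dz":0,"rx":0,"ry":0,"rz":0,"hand":1},{"dx":0,"dy":0,"dz":0,"rx":0,"ry":0,"rz":0,"hand":1},{"dx":0,"dy":0,"dz":0,"rx":0,"ry":0,"rz":0,"hand":1},{"dx":0,"dy":0,"dz":0,"rx":0,"ry":0,"rz":0,"hand":1},{"dx":0,"dy":0,"dz":0,"rx":0,"ry":0,"rz":0,"hand":1},{"dx":0,"dy":0,"dz":0,"rx":0,"ry":0,"rz":0,"hand":1}]'
```

```text
clock: 13.65
position: [0.4557, 0.1259, 0.0314]
tool_rot: [3.137, 0.005, -3.092]
force: [5.2, 23.4, 4.9]
grip_width: 0.0122
```

View pics/s11.png

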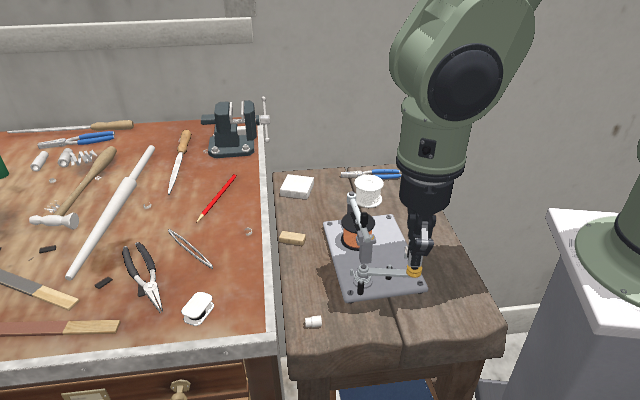

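The side view shows the keeper bar across the spool from (352,195) into the latch at (366,235), and the tension arm swung to the front with the gripper on its post at (415,262). The wedge, block, cutters and collet are where they were. The readings are steady, so I'm handing in.

```bash
python3 -c "
from workcell import bot
print(bot.job_done()); o=bot.observe(); print(o['clock'],o['position'],o['force'],o['grip_width'])"
```

```text
the job is handed in; nothing more can be done
None
the job is handed in; nothing more can be done
```

The keeper bar is shut in its detent, and the gripper is still holding the tension arm hard against its front stop. I handed the job in at about 13.7 s on the clock; no verdict came back.

- **Keeper:** I pushed the knob round its arc. The force peaked at about 6 N as the bar passed the ball, then dropped. A further push met a hard stop at about 18 N, and the knob was within 1 px of its shut position in the wrist view.
- **Tension arm:** I gripped the post at 50 N and drew it round about 1.2 rad. At the end the arm direction was 3.188 rad, against 3.18 predicted for the stop. The side force was steady at 23 N, with almost no movement for the last 1 mm commanded.
- **Other things:** the last top and side pictures show the spool on its spindle. The cutters, block, wedge and collet look unmoved by eye; I did not measure them.

**Disagreements on the way:**
- **Finger ends:** depth from two cameras put them about 42 mm behind the reported TCP. I confirmed this by descending without contact and used that offset from then on.
- **Camera fits:** the top and side cameras placed the stand up to about 10 mm apart in y. I used a position close to the top camera's, which the wrist camera supported.
- **Preload on the post:** a 2 mm lift after gripping it briefly pulled with 29 N, and about 20 N built up again near the stop. I relaxed both.
- **Grip opening:** it read about 12 mm on a post listed as 13 to 14 mm.

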